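# Draw a ware tray to its stop with a draw hook

### The job

Take the draw hook from its stand, engage it in the steel loop of the tray of unfired pots and draw the tray towards you along the slideway until it meets the buffers of the stop; lean it on the stop with a steady press of about 12 N for a second (never more than 17 N, and never pull the loop with more than 24 N). Then unhook and hang the hook back in its stand, leaving the tray against the stop. The gripper and arm must not touch the tray or pots, the pots must stay upright, and the other things on the bench are to be left alone.

Things in the scene. Friction and masses are not known exactly. Their poses are not given: they have to be found in the camera images.
- slideway: Fixed aluminium slideway on the bench: base plate 460 (x) x 236 (y) x 10 mm, with a steel rail 14 mm wide, 34 mm tall along each long side (channel 208 mm wide). Origin: centre of its underside; the tray slides on its top, 10 mm above. Its -x end is the one near the robot; the tray is drawn along its -x axis.
- stop: Fixed dark steel stop near the slideway's robot end: two blocks 36 mm wide, 45 mm tall, centred 80 mm either side of the middle, joined by a strip 5 mm thick. Origin: on the slideway's top, midway, in the plane of the blocks' +x faces; axes as the slideway's. A screw buffer on each block, 20 mm across, stands 4 to 44 mm out of that face (both alike, set anew each time, not measured): it halts the tray and does not give.
- tray: Loose plywood ware tray, 200 x 200 mm, open on top, walls 45 mm tall, 7 mm thick, 0.3 to 0.6 kg empty; the pots add 0.27 kg. Origin: centre of its underside, z up, x as the slideway's (4 mm play each side). It drags with a friction of 3 to 7.5 N that differs each time, until it meets the stop. Its front (-x) wall carries the flat steel loop.
- loop (a point): Centre of the opening of the tray's pull loop: a level U of 8 mm round bar, its axis 38 mm above the tray's underside; opening 52 mm long (tray x, from the front wall's face to the cross bar) by 26 mm wide (tray y). The cross bar's axis runs along the tray's y, 30 mm in front (-x) of this point.
- hook: Loose draw hook, 138 mm long, 0.14 kg, hanging upright. Origin: its bottom, on the shank axis; z up the shank. Round 8 mm shank to z = 60 mm; the bottom bends towards -x into a J, foot 8 mm thick, upturned tip reaching x = -26 mm and z = 16 mm (J 30 mm long in x, the 8 mm loop bar fits the crook). Collar 40 mm across at z = 60 to 66 mm, above it a 22 x 22 mm square wooden handle to z = 138 mm.
- grip (a point): Point inside the hook's handle where it is best gripped from above, 107 mm above the hook's bottom, on its axis. Pads on the faces towards the hook's -x and +x hold it stiffly for pulling (it rocks back some mm under load and springs back); pads on the other two faces let it swivel under the pull. Hold it firmly, 70 N or more.
- crook (a point): Point on the hook's shank axis 13 mm above the hook's bottom, at the crook.
- stand: Fixed steel hook stand. Origin: at bench height under the hook's place. Two prongs, top 85 mm up, 60 mm long (x), 20 mm wide, with a 14 mm slot between along x, open at -x; post at x = 30 to 44 mm. The hook hangs with shank in the slot, collar on the prongs, axes as the stand's, its origin 25 mm above the stand's. It comes out by lifting some mm, then sliding 60 mm or more along -x; it goes back likewise.
- casserole: Unfired white handled pot, 86 mm across, 52 mm tall, loose in the tray. Origin: centre of its underside.
- dish: Unfired white small bowl, 76 mm across, 36 mm tall, loose in the tray. Origin: centre of its underside.
- mug: Bystander: white mug, 76 mm across, 85 mm tall, on the bench. Near the stand.
- mould: Bystander: stepped round plaster mould, foot 150 mm across, 85 mm tall, on the bench.
- jar: Bystander: white screw-top jar, 64 mm across, 90 mm tall, on the bench.
- sanding_block: Bystander: cork sanding block, 90 x 55 x 30 mm, on the bench.
- rib: Bystander: flat wooden rib, 110 x 55 x 8 mm, on the bench.
- brush: Bystander: brush lying flat, on the bench.
- bowl: Bystander: white bowl, 100 mm across, 50 mm tall, on the bench.
Not all that is in view belongs to the job. What is shaped like the casserole but yellow is not meant. Leave any green look-alike of the stand alone.

How it is judged (in metres and radians):
On the way, in this order (a step that is already met when the one before it is completed fails the run):
1. the hook's crook is down inside the tray's loop, the tray still well short of the stop (x of crook in the frame of tray between -0.153 and -0.1 m and y of crook in the frame of tray between -0.014 and 0.014 m and z of crook in the frame of tray between 0.01 and 0.04 m and x of tray in the frame of stop above 0.165 m), for 0.2 s.
2. with the hook in the loop, the tray is pressed on the stop with 7 to 17 N for half a second (x of crook in the frame of tray between -0.153 and -0.1 m and y of crook in the frame of tray between -0.014 and 0.014 m and z of crook in the frame of tray between 0.01 and 0.04 m and x of tray in the frame of stop between 0.1 and 0.148 m and z of tray in the frame of slideway below 0.014 m and contact force between tray and stop above 7 N and contact force between hook and tray above 3 N), for 0.5 s.
3. the hook hangs back in its stand (horizontal distance between hook and stand below 0.022 m and angle between hook's own z axis and vertical below 0.12 rad and z of hook in the frame of stand between 0.021 and 0.03 m and y of hook in the frame of stand between -0.007 and 0.007 m), for 0.2 s.
At the end, for the whole second after the job is handed in: The tray rests against the stop's buffers (still touching them), flat on the slideway, with both pots upright inside it; the hook hangs upright in the stand's slot, its collar on the prongs, within 22 mm of the stand's origin; all at rest (all of step 3 and x of tray in the frame of stop between 0.1 and 0.148 m and z of tray in the frame of slideway below 0.014 m and contact force between tray and stop above 0.1 N and angle between each of casserole, dish's own z axis and vertical below 0.15 rad and x of casserole in the frame of tray between -0.08 and 0.08 m and y of casserole in the frame of tray between -0.08 and 0.08 m and z of each of casserole, dish in the frame of tray below 0.02 m and x of dish in the frame of tray between -0.08 and 0.08 m and y of dish in the frame of tray between -0.08 and 0.08 m and linear speed of tray below 0.01 m/s and linear speed of hook below 0.02 m/s).
It fails at once if the tray is pressed on the stop with more than 17 N (contact force between tray and stop above 17 N).
It fails at once if the hook pulls or presses on the tray with more than 24 N (contact force between hook and tray above 24 N).
It fails at once if the gripper or arm touches the tray or a pot (contact force between any of the fingers, the arm and tray above 0.3 N or contact force between any of the fingers, the arm and casserole above 0.3 N or contact force between any of the fingers, the arm and dish above 0.3 N).
It fails at once if a pot tips over by more than 20 degrees (angle between any of casserole, dish's own z axis and vertical above 0.35 rad).
It fails at once if another thing on the bench is shifted by more than 30 mm (distance of any of mug, mould, jar, sanding_block, rib, brush, bowl from where it was at the start of the episode above 0.03 m).
It also fails if it takes over 72 s, if anything falls off the work surface, if the arm or the gripper's body presses on something with over 40 N, if the wrist force passes 120 N, or if a joint passes its speed limit or range.

### The arm

A 6-joint arm with a two-finger parallel gripper is mounted at the origin on the work surface. World frame = base frame: x ahead of the robot, y to its left, z up, the work surface at z = 0. Lengths are in m, angles in degrees, forces in N, time in s.
With the tool pointing down it reaches from about 0.35 to 0.875 m from the base axis. Payload 4.2 kg.
Tool frame: the origin (TCP) lies midway between the tips of the shut fingers; the grasp point (between the pads) lies 19 mm behind it; z points along the fingers, y is the line along which they close (so a half turn about z gives the same grasp; the last joint's range is limited). The gripper opens to 87 mm and grips with 3 to 60 N. Pads are 19 mm wide; open, the fingers measure 117 mm over their backs; the gripper's body (75 mm by 190 mm) begins 51 mm behind the grasp point.
Start: joints at [-52.678, 22.042, 0.453, 0, -68.411, -14.817], TCP at [0.239, -0.577, 0.223] pointing down, gripper open.
Joint ranges: [-179.83, 179.83], [-69.29, 118.12], [-61.27, 80.66], [-181.25, 117.63], [-171.15, -9.14], [-177.46, 177.46]. Speed limits (degrees/s): [159.86, 159.86, 180, 180, 180, 180].

### API

Orientations are given as a 3x3 rotation matrix whose columns are the frame's x, y, z axes.
In Python, from station import r, cams gives the robot as it stands.
- The arm moves only by the tool play_rows, never from a script. Its argument "commands" is text: rows parted by semicolons, each of 6 numbers parted by spaces: the shift along the world's x, y, z normalised to -1 to 1, where 1 is 30 mm, then the turn, a rotation vector about the world's x, y, z normalised to -1 to 1, where 1 is 0.15 rad. A call has 1 to 20 rows; each row shifts and turns the commanded pose from where the row before left it; what a row does not reach is not made up. A row lasts 1/10 s, in which the tool goes at most 50 mm and 8.59 degrees, less where a joint would pass 70% of its speed; a pose out of reach is approached as far as the arm can. A call with a number of a shift or a turn outside -1 to 1 is refused whole. A call with a gripper value outside its range is refused whole. "grip" is the finger opening in mm, from 0 to 87, set as the call begins (left out, the last holds). The fingers move at their own pace and stop on an object; the grip force is fixed at half the most. Time passes only in rows, so rows that do not move let the fingers close. It gives the time, the measured TCP pose, the force, the opening and the grip force at its end, in the units of the state.
- r.sense(): the state, without advancing time (a new reading comes with each control period).
- cams.capture(name): name is "scene" or "side" or "wrist"; returns (picture, depth): 420x560x3 uint8, blue, green, red; 420x560 float32, m along the optical axis (not along the pixel's ray), 0 where there is no reading.
- cams.camera_info(name): a dict with "mtx" (3x3 intrinsics, pixels), "R" (3x3) and "t" (3): a world point X has camera coordinates R X + t. Camera axes: x right, y down, z forward; pixel columns grow to the right and rows downward; lengths in m; the calibration is good to about 2 mm. The wrist camera is an equidistant fisheye: a pixel r from the principal point sees the ray r / f radians off the axis. A picture is of the moment at which its call begins: read the wrist's pose just before it. camera_info takes no time and is no camera call; for the wrist camera it gives the pose at the moment of the call.
- r.finish_job(): hands the job in; it is judged then, once.
The state is a dict: "time_s": time; "joints": joint angles; "joint_velocities": joint speeds; "effort": joint torques, N m; "tcp_pos": TCP position; "ee_rot": TCP orientation; "wrist_force": force on the tool from outside, world axes, zero at the start; "moment": the same for the moment, N m; "gripper_width": opening from 0.0 (shut) to 1.0 (fully open); "gripper_force": force on a finger pad.
Only numpy, scipy, OpenCV 4.12 (cv2) and the standard library are available. Lean on these libraries where they do the work, as an engineer would, in place of code of your own. Each camera call takes 0.05 s, during which the arm holds its last target. There are 200 camera calls.

## Working session

There is one attempt and no reset: what is moved stays moved. The work goes in short steps, Python scripts to look and compute and a tool call to move; the robot and the scene stay as the last step left them, time stands still between calls to the robot, and variables do not carry over. Pictures are saved under pics/ and viewed, at most 10 in all, crops included, and the job is handed in when it is done.

Besides the shell and the picture viewer there is one more tool, called after "Emit:" by a JSON object that holds its "method" and its "body". play_rows: Moves the arm, as the interface text tells. Scaled input: -1 to 1 covers 30 mm each way for a shift and 0.15 rad each way for a turn. Its arguments: {"type":"object","properties":{"commands":{"type":"string"},"grip":{"type":"number"}},"required":["commands"]}

```bash
mkdir -p pics; ls; cat > h.py <<'E'
import numpy as np, cv2
from station import r, cams
def pts(d, ci):
    v,u=np.mgrid[:d.shape[0],:d.shape[1]]; K=ci["mtx"]
    c=np.stack([(u-K[0,2])/K[0,0]*d,(v-K[1,2])/K[1,1]*d,d],-1)
    return (c-np.array(ci["t"]).ravel())@np.array(ci["R"])
E
python3 - <<'E'
from h import *
for n in("scene","side"):
    ci=cams.camera_info(n); ci={k:np.array(v) for k,v in ci.items() if k in("mtx","R","t")}
    p,d=cams.capture(n); cv2.imwrite(f"pics/{n}.png",p); np.savez(n+".npz",p=p,d=d,**ci)
    print(n,ci["mtx"].round(1).tolist(),(-ci["R"].T@ci["t"].ravel()).round(3),ci["R"][2].round(2),(d>0).mean())
s=r.sense(); print({k:np.round(v,3).tolist() for k,v in s.items()})
E
```

```text
pics
scene [[463.0, 0.0, 276.8], [0.0, 463.0, 203.2], [0.0, 0.0, 1.0]] [ 1.025 -0.93   1.167] [-0.34  0.61 -0.71] 0.9960076530612245
side [[390.8, 0.0, 278.3], [0.0, 390.8, 207.9], [0.0, 0.0, 1.0]] [0.463 0.886 0.885] [ 0.06 -0.75 -0.66] 0.9960884353741497
{'time_s': 0.1, 'joints': [-52.68, 22.083, 0.385, -0.025, -68.41, -14.815], 'joint_velocities': [-0.058, -0.058, 0.215, 0.164, 0.041, 0.006], 'effort': [0.0, -39.169, 18.793, 4.232, 0.013, -0.0], 'tcp_pos': [0.239, -0.577, 0.222], 'ee_rot': [[-0.924, -0.383, -0.001], [-0.383, 0.924, 0.002], [0.0, 0.002, -1.0]], 'wrist_force': [-0.022, -0.185, 0.167], 'moment': [0.011, -0.003, 0.008], 'gripper_force': 0.0, 'gripper_width': 0.995}
```

View pics/scene.png

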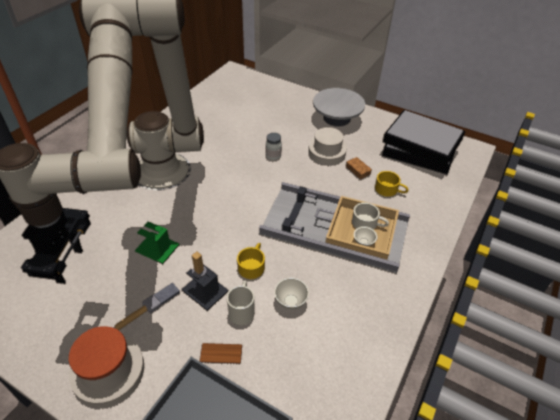

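View pics/side.png

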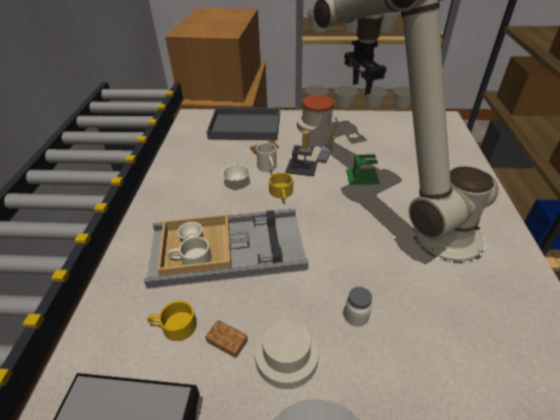

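Scene view: the hook (wooden handle about (198,262)) hangs in the dark stand at (205,288). The tray is at (362,225), its loop at (322,215) and the stop at (295,208). Possible mix-ups: the green stand at (155,243) and the yellow pots at (250,262) and (388,184). I choose the dark stand with the wooden handle, and the tray with white pots. Next is a close crop and measuring.

```bash
python3 - <<'E'
from h import *
S=np.load("scene.npz"); D=np.load("side.npz")
a=cv2.resize(S["p"][230:320,150:270],None,fx=4,fy=4,interpolation=2)
b=cv2.resize(S["p"][175:275,255:415],None,fx=4,fy=4,interpolation=2)
im=np.zeros((400+360,640,3),np.uint8); im[:360,:480]=a; im[360:,:]=b
cv2.imwrite("pics/crop1.png",cv2.resize(im,None,fx=.78,fy=.78,interpolation=cv2.INTER_AREA))
for n,Z in(("scene",S),("side",D)):
    P=pts(Z["d"],Z); hsv=cv2.cvtColor(Z["p"],cv2.COLOR_BGR2HSV); z=P[...,2]; ok=Z["d"]>0
    print(n)
    # tray: plywood colour
    box=(P[...,0]>.4)&(P[...,0]<1.1)&(abs(P[...,1])<.35)
    m=ok&(hsv[...,0]>8)&(hsv[...,0]<24)&(hsv[...,1]>70)&(z>.045)&(z<.062)
    x0,x1,y0,y1=(325,402,192,258) if n=="scene" else (155,235,212,275)
    w=np.zeros_like(m); w[y0:y1,x0:x1]=1
    q=P[m&w.astype(bool)]; rect=cv2.minAreaRect(q[:,:2].astype(np.float32)); print("tray rim",len(q),rect, np.median(q[:,2]))
    # slideway rails z ~.044? 
    x0,x1,y0,y1=(255,415,180,270) if n=="scene" else (140,315,205,290)
    w=np.zeros_like(m); w[y0:y1,x0:x1]=1
    q=P[ok&w.astype(bool)&(z>.026)&(z<.05)]; print("rails",len(q),cv2.minAreaRect(q[:,:2].astype(np.float32)))
    # handle
    x0,x1,y0,y1=(188,210,245,275) if n=="scene" else (298,314,128,153)
    q=P[y0:y1,x0:x1].reshape(-1,3); h=hsv[y0:y1,x0:x1].reshape(-1,3)
    q=q[(q[:,2]>.1)&(q[:,2]<.175)]; print("handle",len(q),q.min(0).round(3),q.max(0).round(3),np.median(q,0).round(3))
    # top
    t=q[q[:,2]>.155]; print("top",len(t),t.mean(0).round(4),cv2.minAreaRect(t[:,:2].astype(np.float32)))
    x0,x1,y0,y1=(180,230,255,310) if n=="scene" else (280,335,140,178)
    q=P[y0:y1,x0:x1].reshape(-1,3); h=hsv[y0:y1,x0:x1].reshape(-1,3)
    t=q[(q[:,2]>.075)&(q[:,2]<.095)&(h[:,2]<110)]; print("prongs",len(t),cv2.minAreaRect(t[:,:2].astype(np.float32)))
    t=q[(q[:,2]>.003)&(q[:,2]<.02)&(h[:,2]<110)]; print("standbase",len(t),cv2.minAreaRect(t[:,:2].astype(np.float32)))
E
```

```text
scene
tray rim 627 ((0.7739118337631226, 0.09733070433139801), (0.20062977075576782, 0.20946131646633148), 10.905900955200195) 0.05447714595956651
rails 2441 ((0.6903774738311768, 0.08296787738800049), (0.5540732741355896, 0.3960905075073242), 33.53033447265625)
handle 188 [ 0.439 -0.364  0.1  ] [ 0.465 -0.34   0.168] [ 0.459 -0.355  0.142]
top 67 [ 0.4536 -0.3519  0.1621] ((0.4521690309047699, -0.3506169021129608), (0.023543644696474075, 0.02409464679658413), 79.6881103515625)
prongs 313 ((0.5075452923774719, -0.3593495190143585), (0.05617934837937355, 0.1658151000738144), 79.17753601074219)
standbase 592 ((0.46467989683151245, -0.3520766794681549), (0.09115242213010788, 0.11151693016290665), 79.67346954345703)
side
tray rim 855 ((0.7722835540771484, 0.09711695462465286), (0.20087742805480957, 0.20537471771240234), 10.961358070373535) 0.054663225335584306
rails 2713 ((0.683281660079956, 0.08015459030866623), (0.4599670469760895, 0.2409842610359192), 10.63121509552002)
handle 123 [ 0.439 -0.36   0.1  ] [ 0.462 -0.33   0.166] [ 0.45  -0.341  0.137]
top 28 [ 0.4489 -0.3452  0.1625] ((0.44941532611846924, -0.34496399760246277), (0.017989275977015495, 0.02936619520187378), 0.3329385817050934)
prongs 155 ((0.4576702415943146, -0.35258206725120544), (0.0627312958240509, 0.0718827098608017), 80.44869995117188)
standbase 531 ((0.4129689335823059, -0.4229324460029602), (0.29220932722091675, 0.14207802712917328), 62.25580978393555)
```

View pics/crop1.png

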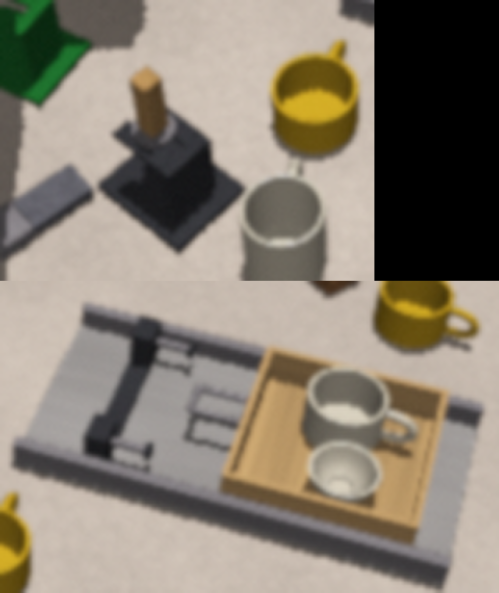

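```bash
python3 - <<'E'
from h import *
yaw=np.radians(10.8); c,s=np.cos(yaw),np.sin(yaw); O=np.array([.683,.0802])
for n in("scene","side"):
    Z=np.load(n+".npz"); P=pts(Z["d"],Z)
    if n=="scene":
        q=P[330:370,75:125].reshape(-1,3); print("can top",q[:,2].max(),np.median(q,0).round(3))
    ok=(Z["d"]>0)&(P[...,2]>.02)&(P[...,2]<.075)
    q=P[ok]; d=q[:,:2]-O; X=d[:,0]*c+d[:,1]*s; Y=-d[:,0]*s+d[:,1]*c; z=q[:,2]
    print(n,"rail y range",[round(v,4) for v in np.percentile(Y[(abs(Y)<.14)&(X>-.2)&(X<0.0)&(z<.046)&(abs(Y)>.1)],[1,99])])
    for lo,hi in((-.1,-.06),(.06,.1)):
        m=(Y>lo)&(Y<hi)&(X<.0)&(X>-.22)
        print(" Y",lo); 
        for zz in np.arange(.02,.06,.005):
            k=m&(z>=zz)&(z<zz+.005)
            if k.sum()>2: print("  z%.3f"%zz,k.sum(),np.percentile(X[k],[2,50,98]).round(3))
    m=(abs(Y)<.03)&(X>-.13)&(z>.03)
    h,e=np.histogram(X[m],bins=np.arange(-.13,.03,.005)); print(" mid",[(round(a,3),b) for a,b in zip(e,h) if b])
    k=m&(X<-.02)&(X>-.08); print(" loopYmid",np.percentile(Y[k],[2,50,98]).round(3),"z",np.median(z[k]))
E
```

```text
can top 1.167408785198174 [ 0.403 -0.673  0.118]
scene rail y range [np.float64(-0.1224), np.float64(0.1172)]
 Y -0.1
  z0.020 3 [-0.152 -0.13  -0.129]
  z0.025 9 [-0.156 -0.141 -0.018]
  z0.030 15 [-0.151 -0.131 -0.028]
  z0.035 17 [-0.149 -0.118 -0.032]
  z0.040 32 [-0.148 -0.111 -0.004]
  z0.045 20 [-0.152 -0.122 -0.002]
  z0.050 40 [-0.154 -0.137 -0.003]
  z0.055 51 [-0.154 -0.14  -0.001]
 Y 0.06
  z0.020 13 [-0.175 -0.14  -0.   ]
  z0.025 9 [-0.147 -0.128 -0.   ]
  z0.030 11 [-0.212 -0.136 -0.006]
  z0.035 28 [-0.206 -0.111 -0.023]
  z0.040 32 [-0.15  -0.117 -0.04 ]
  z0.045 13 [-0.151 -0.091 -0.001]
  z0.050 20 [-0.151 -0.133 -0.001]
  z0.055 50 [-0.154 -0.138 -0.002]
 mid [(np.float64(-0.07), np.int64(5)), (np.float64(-0.065), np.int64(15)), (np.float64(-0.06), np.int64(8)), (np.float64(-0.055), np.int64(9)), (np.float64(-0.05), np.int64(7)), (np.float64(-0.045), np.int64(5)), (np.float64(-0.04), np.int64(12)), (np.float64(-0.035), np.int64(4)), (np.float64(-0.03), np.int64(7)), (np.float64(-0.025), np.int64(9)), (np.float64(-0.02), np.int64(8)), (np.float64(-0.015), np.int64(
[... 615 characters left out ...]
-0.003]
  z0.040 50 [-0.154 -0.117 -0.006]
  z0.045 28 [-0.155 -0.131 -0.002]
  z0.050 42 [-0.157 -0.141 -0.004]
  z0.055 83 [-0.155 -0.14  -0.002]
 mid [(np.float64(-0.07), np.int64(15)), (np.float64(-0.065), np.int64(16)), (np.float64(-0.06), np.int64(10)), (np.float64(-0.055), np.int64(8)), (np.float64(-0.05), np.int64(6)), (np.float64(-0.045), np.int64(10)), (np.float64(-0.04), np.int64(10)), (np.float64(-0.035), np.int64(10)), (np.float64(-0.03), np.int64(7)), (np.float64(-0.025), np.int64(9)), (np.float64(-0.02), np.int64(9)), (np.float64(-0.015), np.int64(18)), (np.float64(-0.01), np.int64(26)), (np.float64(-0.005), np.int64(13))]
 loopYmid [-0.021  0.     0.02 ] z 0.05167201272578005
```

Emit:
{"method": "play_rows", "body": {"commands": "0.7 0.76 0 0 0 0.666;0.7 0.76 0 0 0 0.666;0.7 0.76 0 0 0 0.666;0.7 0.76 0 0 0 0.666;0.7 0.76 0 0 0 0.666;0.7 0.76 0 0 0 0.666;0.7 0.76 0 0 0 0.666;0.7 0.76 0 0 0 0.666;0.7 0.76 0 0 0 0.666;0.7 0.76 0 0 0 0.666;0 0 0 0 0 0;0 0 0 0 0 0", "grip": 87}}

```text
time_s: 1.3
tcp_pos: [0.4493, -0.3488, 0.2221]
ee_rot: [[-0.177, -0.984, -0.001], [-0.984, 0.177, 0.001], [-0.0, 0.001, -1.0]]
wrist_force: [-0.3, 0.6, -0.5]
gripper_width: 1.0
gripper_force: 0.0
```

```bash
python3 - <<'E'
from h import *
yaw=np.radians(10.8); c,s=np.cos(yaw),np.sin(yaw); O=np.array([.683,.0802])
for n in("scene","side"):
    Z=np.load(n+".npz"); P=pts(Z["d"],Z); q=P[Z["d"]>0]; d=q[:,:2]-O; X=d[:,0]*c+d[:,1]*s; Y=-d[:,0]*s+d[:,1]*c; z=q[:,2]
    m=(abs(abs(Y)-.08)<.012)&(z>.022)&(z<.05)&(X>-.14)&(X<-.02); print(n,np.histogram(X[m],bins=np.arange(-.14,-.02,.005))[0])
ci=cams.camera_info("wrist"); p,d=cams.capture("wrist"); cv2.imwrite("pics/w1.png",p)
K=np.array(ci["mtx"]); R=np.array(ci["R"]); t=np.array(ci["t"]).ravel()
v,u=np.mgrid[:420,:560]; dx=u-K[0,2]; dy=v-K[1,2]; rr=np.hypot(dx,dy)+1e-9; th=rr/K[0,0]
ray=np.stack([np.tan(th)*dx/rr,np.tan(th)*dy/rr,np.ones_like(th)],-1)
P=(ray*d[...,None]-t)@R
m=(d>0)&(P[...,2]>.15)&(P[...,2]<.172)&(np.hypot(P[...,0]-.451,P[...,1]+.349)<.03)&(th<1.3)
q=P[m]; print(len(q),q.mean(0),cv2.minAreaRect(q[:,:2].astype(np.float32)))
m2=(d>0)&(P[...,2]>.078)&(P[...,2]<.09)&(np.hypot(P[...,0]-.451,P[...,1]+.349)<.07)&(p.max(-1)<100)
q=P[m2]; print(len(q),q.mean(0),cv2.minAreaRect(q[:,:2].astype(np.float32)))
E
```

```text
scene [ 1  4 20  9  9  9  7 11  7 10 18  0  0  0  0  0  0  0  0  0  0  0  0]
side [ 0  6 12 12 10 13  9 13  8 19  9  0  0  0  0  0  0  0  0  0  0  0  0]
929 [ 0.451647   -0.35129673  0.16085612] ((0.45213544368743896, -0.3496933579444885), (0.022232456132769585, 0.022063598036766052), 78.64047241210938)
2094 [ 0.47207879 -0.35851136  0.08397035] ((0.4609391391277313, -0.351138174533844), (0.054422348737716675, 0.07375844568014145), 81.02311706542969)
```

View pics/w1.png

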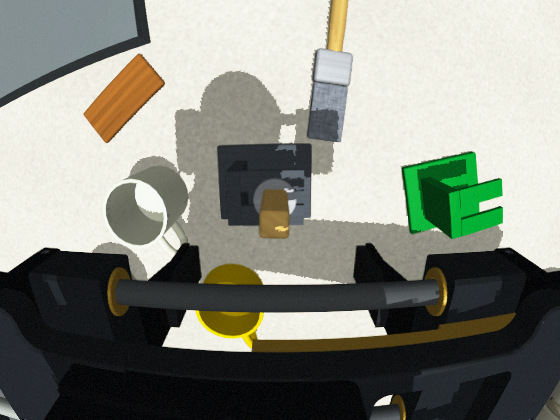

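Wrist view: the hook handle at (273,215) stands in the dark stand (265,185). The green look-alike is at (455,195) and the mug at (147,205), both clear. The handle is 2.5 mm off in x, so I'll correct that, descend and grip.

Emit:
{"method": "play_rows", "body": {"commands": "0.09 -0.03 -0.44 0 0 0;0 0 -0.44 0 0 0;0 0 -0.44 0 0 0;0 0 -0.44 0 0 0;0 0 -0.44 0 0 0;0 0 -0.44 0 0 0;0 0 -0.44 0 0 0;0 0 -0.44 0 0 0;0 0 -0.1 0 0 0;0 0 0 0 0 0;0 0 0 0 0 0"}}

```text
time_s: 2.45
tcp_pos: [0.4519, -0.3508, 0.1142]
ee_rot: [[-0.179, -0.984, 0.0], [-0.984, 0.179, -0.0], [0.0, -0.001, -1.0]]
wrist_force: [-0.8, 0.3, -0.5]
gripper_width: 0.997
gripper_force: 0.0
```

Emit:
{"method": "play_rows", "body": {"commands": "0 0 0 0 0 0;0 0 0 0 0 0;0 0 0 0 0 0;0 0 0 0 0 0;0 0 0 0 0 0;0 0 0 0 0 0;0 0 0 0 0 0;0 0 0 0 0 0;0 0 0 0 0 0;0 0 0 0 0 0", "grip": 0}}

```text
time_s: 3.45
tcp_pos: [0.4519, -0.3502, 0.1139]
ee_rot: [[-0.178, -0.984, -0.0], [-0.984, 0.178, 0.0], [-0.0, 0.0, -1.0]]
wrist_force: [-0.2, -0.0, 0.2]
gripper_width: 0.252
gripper_force: 29.9
```

Gripped at 22 mm. The grip force is limited to 30 N, so I'll regrip 8 mm lower to shorten the lever arm.

Emit:
{"method": "play_rows", "body": {"commands": "0 0 0 0 0 0;0 0 0 0 0 0;0 0.02 -0.13 0 0 0;0 0 -0.13 0 0 0;0 0 0 0 0 0", "grip": 40}}

```text
time_s: 3.95
tcp_pos: [0.4514, -0.3493, 0.1052]
ee_rot: [[-0.178, -0.984, -0.002], [-0.984, 0.178, 0.001], [-0.001, 0.002, -1.0]]
wrist_force: [0.3, -0.2, 0.5]
gripper_width: 0.454
gripper_force: 0.0
```

Emit:
{"method": "play_rows", "body": {"commands": "0 0 0 0 0 0;0 0 0 0 0 0;0 0 0 0 0 0;0 0 0 0 0 0;0 0 0 0 0 0;0 0 0 0 0 0;0 0 0 0 0 0", "grip": 0}}

```text
time_s: 4.65
tcp_pos: [0.452, -0.3497, 0.1063]
ee_rot: [[-0.178, -0.984, 0.0], [-0.984, 0.178, -0.0], [0.0, -0.0, -1.0]]
wrist_force: [-0.2, 0.2, -0.5]
gripper_width: 0.251
gripper_force: 30.0
```

Emit:
{"method": "play_rows", "body": {"commands": "0 0 0.2 0 0 0;0 0 0.2 0 0 0;0 0 0.2 0 0 0;0 0 0 0 0 0;0 0 0 0 0 0"}}

```text
time_s: 5.15
tcp_pos: [0.452, -0.3496, 0.1244]
ee_rot: [[-0.178, -0.984, 0.0], [-0.984, 0.178, -0.0], [-0.0, -0.0, -1.0]]
wrist_force: [0.0, 0.5, -1.8]
gripper_width: 0.248
gripper_force: 30.0
```

Emit:
{"method": "play_rows", "body": {"commands": "-0.525 0.095 0 0 0 0;-0.525 0.095 0 0 0 0;-0.525 0.095 0 0 0 0;-0.525 0.095 0 0 0 0;-0.525 0.095 0 0 0 0;0 0 0.5 0 0 0;0 0 0.9 0 0 0;0 0 0.9 0 0 0;0 0 0.4 0 0 0;0 0 0 0 0 0"}}

```text
time_s: 6.15
tcp_pos: [0.374, -0.3358, 0.2065]
ee_rot: [[-0.178, -0.984, 0.003], [-0.984, 0.178, -0.002], [0.001, -0.004, -1.0]]
wrist_force: [0.0, 0.6, -2.8]
gripper_width: 0.25
gripper_force: 30.0
```

Emit:
{"method": "play_rows", "body": {"commands": "0.3 0.4 0 0 0 0.1364;0.53 0.758 0 0 0 0.1364;0.53 0.758 0 0 0 0.1364;0.53 0.758 0 0 0 0.1364;0.53 0.758 0 0 0 0.1364;0.53 0.758 0 0 0 0.1364;0.53 0.758 0 0 0 0.1364;0.53 0.758 0 0 0 0.1364;0.53 0.758 0 0 0 0.1364;0.53 0.758 0 0 0 0.1364;0.53 0.758 0 0 0 0.1364;0.53 0.758 0 0 0 0.1364;0.53 0.758 0 0 0 0.1364;0.53 0.758 0 0 0 0.1364;0.53 0.758 0 0 0 0.1364;0.53 0.758 0 0 0 0.1364;0.53 0.758 0 0 0 0.1364;0.53 0.758 0 0 0 0.1364;0.23 0.36 0 0 0 0;0 0 0 0 0 0"}}

```text
time_s: 8.15
tcp_pos: [0.6592, 0.0751, 0.2026]
ee_rot: [[0.189, -0.982, -0.004], [-0.982, -0.189, -0.001], [0.0, 0.004, -1.0]]
wrist_force: [-0.5, -0.7, -1.8]
gripper_width: 0.249
gripper_force: 30.0
```

```bash
python3 - <<'E'
from h import *
s=r.sense(); print(s["tcp_pos"],s["ee_rot"][1],s["wrist_force"])
for n,(x0,x1,y0,y1) in(("scene",(270,430,130,255)),("side",(130,290,140,265))):
    p,d=cams.capture(n); a=cv2.resize(p[y0:y1,x0:x1],(400,312),interpolation=2); globals()[n]=a
cv2.imwrite("pics/c2.png",np.hstack([scene,side]))
E
```

```text
[0.65915382 0.07509709 0.2025681 ] [-9.81955337e-01 -1.89111634e-01 -7.11545749e-04] [-0.45924926 -0.74055895 -1.78749011]
```

View pics/c2.png

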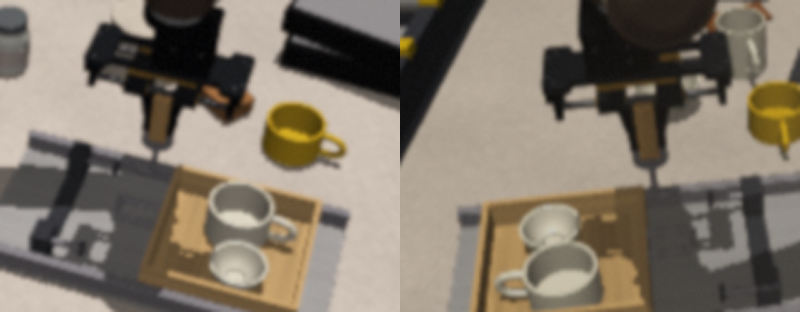

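Both crops show the hook upright in the gripper, above the loop and just in front of the tray wall. I'll descend to just above the loop and check.

Emit:
{"method": "play_rows", "body": {"commands": "0 -0.02 -0.42 0 0 0;0 0 -0.42 0 0 0;0 0 -0.42 0 0 0;0 0 -0.42 0 0 0;0 0 -0.42 0 0 0;0 0 0 0 0 0;0 0 0 0 0 0"}}

```text
time_s: 8.95
tcp_pos: [0.6595, 0.0733, 0.1418]
ee_rot: [[0.188, -0.982, -0.0], [-0.982, -0.188, -0.001], [0.0, 0.0, -1.0]]
wrist_force: [0.1, -0.4, -1.1]
gripper_width: 0.255
gripper_force: 30.0
```

```bash
python3 - <<'E'
from h import *
s=r.sense(); print(s["tcp_pos"],s["wrist_force"])
for n,(x0,x1,y0,y1) in(("scene",(280,360,160,240)),("side",(200,280,190,270))):
    p,d=cams.capture(n); globals()[n]=cv2.resize(p[y0:y1,x0:x1],(400,400),interpolation=2)
cv2.imwrite("pics/c3.png",np.hstack([scene,side]))
E
```

```text
[0.65948082 0.07329405 0.14178475] [ 0.10908568 -0.4051211  -1.12712803]
```

View pics/c3.png

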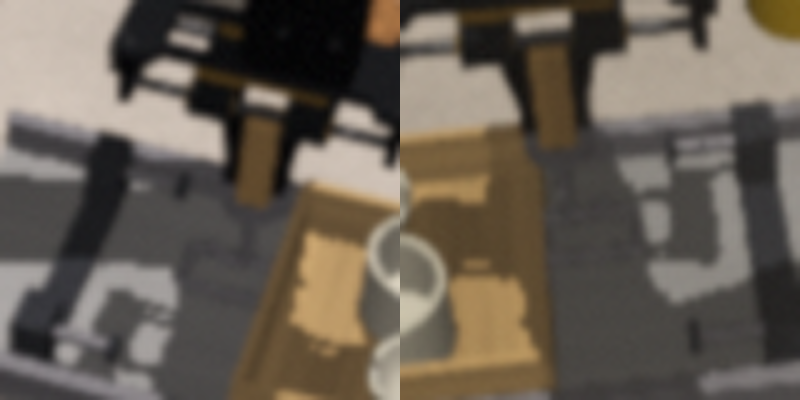

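The hook's shank at (248,235) and its tip at (230,245) (left crop) sit over the loop opening. I'll lower slowly, watching the force.

Emit:
{"method": "play_rows", "body": {"commands": "0 0 -0.1 0 0 0;0 0 -0.1 0 0 0;0 0 -0.1 0 0 0;0 0 -0.1 0 0 0;0 0 0 0 0 0"}}

```text
time_s: 9.55
tcp_pos: [0.659, 0.0732, 0.1294]
ee_rot: [[0.188, -0.982, -0.001], [-0.982, -0.188, -0.0], [0.0, 0.001, -1.0]]
wrist_force: [-0.4, -1.2, -1.1]
gripper_width: 0.254
gripper_force: 30.0
```

Emit:
{"method": "play_rows", "body": {"commands": "0 0 -0.1 0 0 0;0 0 -0.1 0 0 0;0 0 -0.1 0 0 0;0 0 0 0 0 0"}}

```text
time_s: 9.95
tcp_pos: [0.659, 0.0733, 0.1204]
ee_rot: [[0.188, -0.982, -0.001], [-0.982, -0.188, -0.0], [0.0, 0.001, -1.0]]
wrist_force: [0.4, -1.0, -1.3]
gripper_width: 0.252
gripper_force: 30.0
```

Emit:
{"method": "play_rows", "body": {"commands": "0 0 -0.1 0 0 0;0 0 -0.1 0 0 0;0 0 -0.1 0 0 0;0 0 -0.1 0 0 0;0 0 0 0 0 0;0 0 0 0 0 0;0 0 0 0 0 0"}}

```text
time_s: 10.65
tcp_pos: [0.6596, 0.0734, 0.1093]
ee_rot: [[0.188, -0.982, 0.0], [-0.982, -0.188, 0.0], [0.0, -0.0, -1.0]]
wrist_force: [-0.5, -0.3, -1.4]
gripper_width: 0.247
gripper_force: 30.0
```

Emit:
{"method": "play_rows", "body": {"commands": "0 0 -0.08 0 0 0;0 0 0 0 0 0;-0.098 -0.019 0 0 0 0;-0.098 -0.019 0 0 0 0;-0.098 -0.019 0 0 0 0;-0.098 -0.019 0 0 0 0;-0.098 -0.019 0 0 0 0;-0.098 -0.019 0 0 0 0;-0.098 -0.019 0 0 0 0;-0.098 -0.019 0 0 0 0;-0.098 -0.019 0 0 0 0;0 0 0 0 0 0"}}

```text
time_s: 11.85
tcp_pos: [0.6325, 0.0681, 0.1068]
ee_rot: [[0.188, -0.982, -0.0], [-0.982, -0.188, -0.0], [-0.0, 0.0, -1.0]]
wrist_force: [-1.1, -0.3, -1.4]
gripper_width: 0.252
gripper_force: 30.0
```

Emit:
{"method": "play_rows", "body": {"commands": "-0.049 -0.009 0 0 0 0;-0.049 -0.009 0 0 0 0;-0.049 -0.009 0 0 0 0;-0.049 -0.009 0 0 0 0;-0.049 -0.009 0 0 0 0;-0.049 -0.009 0 0 0 0"}}

```text
time_s: 12.45
tcp_pos: [0.6251, 0.067, 0.107]
ee_rot: [[0.188, -0.982, 0.003], [-0.982, -0.188, 0.001], [-0.0, -0.003, -1.0]]
wrist_force: [3.5, 0.1, -3.0]
gripper_width: 0.249
gripper_force: 30.0
```

Emit:
{"method": "play_rows", "body": {"commands": "-0.049 -0.009 0 0 0 0;-0.049 -0.009 0 0 0 0;-0.049 -0.009 0 0 0 0;-0.049 -0.009 0 0 0 0;-0.049 -0.009 0 0 0 0;-0.049 -0.009 0 0 0 0"}}

```text
time_s: 13.05
tcp_pos: [0.6154, 0.065, 0.1069]
ee_rot: [[0.188, -0.982, 0.001], [-0.982, -0.188, 0.0], [0.0, -0.001, -1.0]]
wrist_force: [4.5, 1.4, -3.2]
gripper_width: 0.251
gripper_force: 30.0
```

Emit:
{"method": "play_rows", "body": {"commands": "-0.08 -0.015 0 0 0 0;-0.098 -0.019 0 0 0 0;-0.098 -0.019 0 0 0 0;-0.098 -0.019 0 0 0 0;-0.098 -0.019 0 0 0 0;-0.098 -0.019 0 0 0 0;-0.098 -0.019 0 0 0 0;-0.098 -0.019 0 0 0 0"}}

```text
time_s: 13.85
tcp_pos: [0.5922, 0.0605, 0.1069]
ee_rot: [[0.188, -0.982, 0.0], [-0.982, -0.188, 0.0], [0.0, -0.0, -1.0]]
wrist_force: [3.7, 1.0, -2.2]
gripper_width: 0.25
gripper_force: 30.0
```

Emit:
{"method": "play_rows", "body": {"commands": "-0.098 -0.019 0 0 0 0;-0.098 -0.019 0 0 0 0;-0.098 -0.019 0 0 0 0;-0.06 -0.011 0 0 0 0;-0.049 -0.009 0 0 0 0;-0.049 -0.009 0 0 0 0"}}

```text
time_s: 14.45
tcp_pos: [0.5788, 0.058, 0.1068]
ee_rot: [[0.188, -0.982, 0.0], [-0.982, -0.188, 0.0], [0.0, -0.0, -1.0]]
wrist_force: [4.1, 1.6, -3.4]
gripper_width: 0.252
gripper_force: 30.0
```

```bash
python3 - <<'E'
from h import *
s=r.sense(); print(s["tcp_pos"],s["wrist_force"],s["moment"])
yaw=np.radians(10.8); c,sn=np.cos(yaw),np.sin(yaw); O=np.array([.683,.0802])
Z=dict(cams.camera_info("side")); p,d=cams.capture("side")
P=pts(d,Z); q=P[d>0]; e=q[:,:2]-O; X=e[:,0]*c+e[:,1]*sn; Y=-e[:,0]*sn+e[:,1]*c; z=q[:,2]
m=(abs(Y)<.1)&(z>.05)&(z<.058)&(X<.17)&(X>-.12); h,b=np.histogram(X[m],bins=np.arange(-.12,.17,.005)); print([(round(a,3),int(k)) for a,k in zip(b,h) if k>3])
cv2.imwrite("pics/c4.png",cv2.resize(p[180:290,130:320],(760,440),interpolation=2))
E
```

```text
[0.57878443 0.05796377 0.10683113] [ 4.10656947  1.58176907 -3.36171946] [ 0.3414375  -1.44949384  0.0795587 ]
[(np.float64(-0.12), 12), (np.float64(-0.115), 11), (np.float64(-0.11), 6), (np.float64(-0.105), 4), (np.float64(-0.1), 8), (np.float64(-0.095), 5), (np.float64(-0.09), 7), (np.float64(-0.085), 7), (np.float64(-0.08), 4), (np.float64(-0.075), 5), (np.float64(-0.07), 9), (np.float64(-0.065), 11), (np.float64(-0.06), 65), (np.float64(-0.055), 35), (np.float64(-0.05), 11), (np.float64(-0.045), 7), (np.float64(-0.04), 10), (np.float64(-0.035), 7), (np.float64(-0.03), 7), (np.float64(-0.025), 11), (np.float64(-0.02), 8), (np.float64(-0.015), 9), (np.float64(-0.01), 8), (np.float64(-0.005), 13), (np.float64(0.0), 18), (np.float64(0.005), 14), (np.float64(0.01), 19), (np.float64(0.015), 12), (np.float64(0.02), 30), (np.float64(0.025), 20), (np.float64(0.03), 22), (np.float64(0.035), 20), (np.float64(0.04), 12), (np.float64(0.045), 18), (np.float64(0.05), 21), (np.float64(0.055), 17), (np.float64(0.06), 25), (np.float64(0.065), 18), (np.float64(0.07), 24), (np.float64(0.075), 23), (np.float64(0.08), 19), (np.float64(0.085), 16), (np.float64(0.09), 14), (np.float64(0.095), 11), (np.float64(0.1), 12), (np.float64(0.105), 10), (np.float64(0.11), 15), (np.float64(0.115), 8), (np.float64(0.12), 9), (np.float64(0.125), 8), (np.float64(0.13), 51), (np.float64(0.135), 71), (np.float64(0.14), 10)]
```

View pics/c4.png

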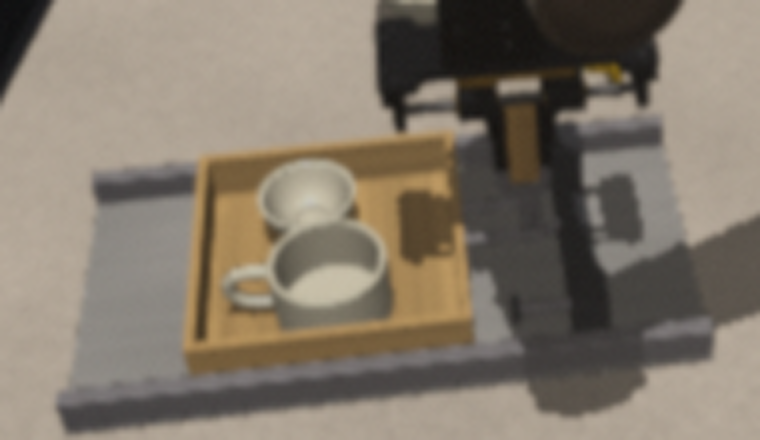

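Side view: the tray is moving with both pots upright, and the hook (520,170) is in the loop. The front wall has about 28 mm to go to the buffers.

Emit:
{"method": "play_rows", "body": {"commands": "-0.065 -0.0125 0 0 0 0;-0.065 -0.0125 0 0 0 0;-0.065 -0.0125 0 0 0 0;-0.065 -0.0125 0 0 0 0;-0.065 -0.0125 0 0 0 0;-0.065 -0.0125 0 0 0 0;-0.065 -0.0125 0 0 0 0;-0.065 -0.0125 0 0 0 0;-0.04 -0.0075 0 0 0 0;-0.02 -0.004 0 0 0 0"}}

```text
time_s: 15.5
tcp_pos: [0.5612, 0.0546, 0.1068]
ee_rot: [[0.188, -0.982, 0.0], [-0.982, -0.188, -0.0], [0.0, -0.0, -1.0]]
wrist_force: [5.3, 1.7, -1.8]
gripper_width: 0.248
gripper_force: 30.0
```

Emit:
{"method": "play_rows", "body": {"commands": "-0.02 -0.004 0 0 0 0;-0.02 -0.004 0 0 0 0;-0.02 -0.004 0 0 0 0;-0.02 -0.004 0 0 0 0"}}

```text
time_s: 15.9
tcp_pos: [0.559, 0.0542, 0.1068]
ee_rot: [[0.188, -0.982, 0.0], [-0.982, -0.188, 0.0], [-0.0, -0.0, -1.0]]
wrist_force: [5.1, 1.1, -0.9]
gripper_width: 0.249
gripper_force: 30.0
```

Emit:
{"method": "play_rows", "body": {"commands": "-0.02 -0.004 0 0 0 0;-0.02 -0.004 0 0 0 0;-0.02 -0.004 0 0 0 0;-0.02 -0.004 0 0 0 0"}}

```text
time_s: 16.3
tcp_pos: [0.5566, 0.0537, 0.1068]
ee_rot: [[0.188, -0.982, 0.0], [-0.982, -0.188, 0.0], [-0.0, -0.0, -1.0]]
wrist_force: [4.7, 0.3, -1.4]
gripper_width: 0.252
gripper_force: 30.0
```

Emit:
{"method": "play_rows", "body": {"commands": "-0.02 -0.004 0 0 0 0;-0.02 -0.004 0 0 0 0;-0.02 -0.004 0 0 0 0;-0.02 -0.004 0 0 0 0"}}

```text
time_s: 16.7
tcp_pos: [0.5541, 0.0532, 0.1068]
ee_rot: [[0.188, -0.982, 0.0], [-0.982, -0.188, 0.0], [0.0, -0.0, -1.0]]
wrist_force: [4.3, 1.3, -2.0]
gripper_width: 0.246
gripper_force: 30.0
```

Emit:
{"method": "play_rows", "body": {"commands": "-0.02 -0.004 0 0 0 0;-0.02 -0.004 0 0 0 0;-0.02 -0.004 0 0 0 0"}}

```text
time_s: 17.0
tcp_pos: [0.5523, 0.0528, 0.1068]
ee_rot: [[0.188, -0.982, 0.0], [-0.982, -0.188, 0.0], [-0.0, -0.0, -1.0]]
wrist_force: [4.8, 0.3, -1.3]
gripper_width: 0.25
gripper_force: 30.0
```

Emit:
{"method": "play_rows", "body": {"commands": "-0.02 -0.004 0 0 0 0;-0.02 -0.004 0 0 0 0;-0.02 -0.004 0 0 0 0"}}

```text
time_s: 17.3
tcp_pos: [0.551, 0.0526, 0.1068]
ee_rot: [[0.188, -0.982, 0.001], [-0.982, -0.188, 0.0], [-0.0, -0.001, -1.0]]
wrist_force: [5.4, 0.1, -2.0]
gripper_width: 0.25
gripper_force: 30.0
```

Emit:
{"method": "play_rows", "body": {"commands": "-0.02 -0.004 0 0 0 0;-0.02 -0.004 0 0 0 0"}}

```text
time_s: 17.5
tcp_pos: [0.5506, 0.0526, 0.1069]
ee_rot: [[0.188, -0.982, 0.003], [-0.982, -0.188, 0.001], [-0.0, -0.003, -1.0]]
wrist_force: [6.5, 1.8, -2.3]
gripper_width: 0.25
gripper_force: 30.0
```

Emit:
{"method": "play_rows", "body": {"commands": "-0.02 -0.004 0 0 0 0;0 0 0 0 0 0"}}

```text
time_s: 17.7
tcp_pos: [0.5504, 0.0526, 0.1069]
ee_rot: [[0.188, -0.982, 0.004], [-0.982, -0.188, 0.001], [-0.0, -0.004, -1.0]]
wrist_force: [8.5, 0.8, -3.7]
gripper_width: 0.25
gripper_force: 30.0
```

Emit:
{"method": "play_rows", "body": {"commands": "-0.02 -0.004 0 0 0 0;0 0 0 0 0 0"}}

```text
time_s: 17.9
tcp_pos: [0.5503, 0.0526, 0.107]
ee_rot: [[0.188, -0.982, 0.005], [-0.982, -0.188, 0.001], [-0.0, -0.005, -1.0]]
wrist_force: [9.4, 1.0, -5.2]
gripper_width: 0.244
gripper_force: 30.0
```

Emit:
{"method": "play_rows", "body": {"commands": "-0.02 -0.004 0 0 0 0;-0.02 -0.004 0 0 0 0;0 0 0 0 0 0"}}

```text
time_s: 18.2
tcp_pos: [0.55, 0.0526, 0.107]
ee_rot: [[0.189, -0.982, 0.007], [-0.982, -0.189, 0.002], [-0.001, -0.007, -1.0]]
wrist_force: [10.5, 0.6, -6.9]
gripper_width: 0.245
gripper_force: 30.0
```

Emit:
{"method": "play_rows", "body": {"commands": "-0.01 -0.002 0 0 0 0;0 0 0 0 0 0"}}

```text
time_s: 18.4
tcp_pos: [0.55, 0.0527, 0.1071]
ee_rot: [[0.189, -0.982, 0.008], [-0.982, -0.189, 0.002], [-0.001, -0.008, -1.0]]
wrist_force: [11.3, 0.3, -6.6]
gripper_width: 0.249
gripper_force: 30.0
```

Emit:
{"method": "play_rows", "body": {"commands": "-0.02 -0.004 0 0 0 0;-0.02 -0.004 0 0 0 0;0 0 0 0 0 0"}}

```text
time_s: 18.7
tcp_pos: [0.5497, 0.0527, 0.1072]
ee_rot: [[0.189, -0.982, 0.01], [-0.982, -0.189, 0.003], [-0.001, -0.01, -1.0]]
wrist_force: [12.2, 0.8, -9.2]
gripper_width: 0.253
gripper_force: 30.0
```

Emit:
{"method": "play_rows", "body": {"commands": "-0.01 -0.002 0 0 0 0;0 0 0 0 0 0"}}

```text
time_s: 18.9
tcp_pos: [0.5497, 0.0527, 0.1072]
ee_rot: [[0.189, -0.982, 0.01], [-0.982, -0.189, 0.003], [-0.001, -0.011, -1.0]]
wrist_force: [13.2, 1.0, -8.6]
gripper_width: 0.253
gripper_force: 30.0
```

```bash
python3 - <<'E'
from h import *
print(r.sense()["moment"],r.sense()["wrist_force"])
E
```

```text
[ 0.30013091 -4.60198105 -0.01371695] [13.16773787  0.99378272 -8.5855306 ]
```

Emit:
{"method": "play_rows", "body": {"commands": "0 0 -0.02 0 0 0;0 0 0 0 0 0"}}

```text
time_s: 19.1
tcp_pos: [0.5497, 0.0527, 0.107]
ee_rot: [[0.189, -0.982, 0.01], [-0.982, -0.189, 0.003], [-0.001, -0.011, -1.0]]
wrist_force: [12.5, 1.4, -5.8]
gripper_width: 0.251
gripper_force: 30.0
```

Emit:
{"method": "play_rows", "body": {"commands": "0 0 -0.02 0 0 0;0 0 0 0 0 0"}}

```text
time_s: 19.3
tcp_pos: [0.5498, 0.0526, 0.1069]
ee_rot: [[0.189, -0.982, 0.011], [-0.982, -0.189, 0.003], [-0.001, -0.011, -1.0]]
wrist_force: [11.4, 1.3, -3.4]
gripper_width: 0.252
gripper_force: 30.0
```

Emit:
{"method": "play_rows", "body": {"commands": "-0.02 -0.004 -0.01 0 0 0;-0.02 -0.004 -0.01 0 0 0;0 0 0 0 0 0"}}

```text
time_s: 19.6
tcp_pos: [0.5495, 0.0526, 0.1069]
ee_rot: [[0.19, -0.982, 0.013], [-0.982, -0.19, 0.003], [-0.001, -0.014, -1.0]]
wrist_force: [12.1, 1.3, -3.3]
gripper_width: 0.247
gripper_force: 30.0
```

Emit:
{"method": "play_rows", "body": {"commands": "-0.02 -0.004 0 0 0 0;0 0 0 0 0 0;0 0 0 0 0 0"}}

```text
time_s: 19.9
tcp_pos: [0.5494, 0.0526, 0.1069]
ee_rot: [[0.19, -0.982, 0.014], [-0.982, -0.19, 0.003], [-0.001, -0.015, -1.0]]
wrist_force: [12.8, 1.2, -4.0]
gripper_width: 0.25
gripper_force: 30.0
```

Emit:
{"method": "play_rows", "body": {"commands": "0 0 0 0 0 0;0 0 0 0 0 0;0 0 0 0 0 0"}}

```text
time_s: 20.2
tcp_pos: [0.5494, 0.0526, 0.1069]
ee_rot: [[0.19, -0.982, 0.014], [-0.982, -0.19, 0.003], [-0.001, -0.015, -1.0]]
wrist_force: [13.6, 1.7, -3.9]
gripper_width: 0.25
gripper_force: 30.0
```

Emit:
{"method": "play_rows", "body": {"commands": "-0.02 -0.004 -0.01 0 0 0;0 0 0 0 0 0;0 0 0 0 0 0"}}

```text
time_s: 20.5
tcp_pos: [0.5493, 0.0526, 0.1069]
ee_rot: [[0.19, -0.982, 0.015], [-0.982, -0.19, 0.004], [-0.001, -0.016, -1.0]]
wrist_force: [13.2, 0.4, -3.8]
gripper_width: 0.246
gripper_force: 30.0
```

Emit:
{"method": "play_rows", "body": {"commands": "-0.02 -0.004 0 0 0 0;0 0 0 0 0 0;0 0 0 0 0 0;0 0 0 0 0 0"}}

```text
time_s: 20.9
tcp_pos: [0.5491, 0.0527, 0.107]
ee_rot: [[0.19, -0.982, 0.016], [-0.982, -0.19, 0.004], [-0.001, -0.017, -1.0]]
wrist_force: [14.0, 1.3, -4.3]
gripper_width: 0.254
gripper_force: 30.0
```

Emit:
{"method": "play_rows", "body": {"commands": "0 0 0 0 0 0;0 0 0 0 0 0;0 0 0 0 0 0;0 0 0 0 0 0;0 0 0 0 0 0"}}

```text
time_s: 21.4
tcp_pos: [0.5491, 0.0528, 0.107]
ee_rot: [[0.19, -0.982, 0.016], [-0.982, -0.19, 0.004], [-0.001, -0.017, -1.0]]
wrist_force: [14.2, 1.2, -3.9]
gripper_width: 0.25
gripper_force: 30.0
```

Emit:
{"method": "play_rows", "body": {"commands": "0 0 0 0 0 0;0 0 0 0 0 0;0 0 0 0 0 0"}}

```text
time_s: 21.7
tcp_pos: [0.5491, 0.0527, 0.107]
ee_rot: [[0.19, -0.982, 0.016], [-0.982, -0.19, 0.004], [-0.001, -0.017, -1.0]]
wrist_force: [13.2, 1.7, -3.9]
gripper_width: 0.252
gripper_force: 30.0
```

Emit:
{"method": "play_rows", "body": {"commands": "0.04 0.0075 0 0 0 0;0.04 0.0075 0 0 0 0;0.04 0.0075 0 0 0 0;0.04 0.0075 0 0 0 0;0.04 0.0075 0 0 0 0;0.04 0.0075 0 0 0 0;0 0 0 0 0 0"}}

```text
time_s: 22.4
tcp_pos: [0.5506, 0.0525, 0.1056]
ee_rot: [[0.189, -0.982, 0.003], [-0.982, -0.189, 0.001], [-0.0, -0.003, -1.0]]
wrist_force: [5.0, 1.5, 1.7]
gripper_width: 0.25
gripper_force: 30.0
```

Emit:
{"method": "play_rows", "body": {"commands": "0.04 0.0075 0 0 0 0;0.04 0.0075 0 0 0 0;0.04 0.0075 0 0 0 0;0.04 0.0075 0 0 0 0;0 0 -0.03 0 0 0;0 0 0 0 0 0"}}

```text
time_s: 23.0
tcp_pos: [0.5523, 0.0523, 0.1025]
ee_rot: [[0.188, -0.982, -0.005], [-0.982, -0.188, -0.001], [0.0, 0.005, -1.0]]
wrist_force: [-1.1, 0.4, -1.2]
gripper_width: 0.247
gripper_force: 30.0
```

Emit:
{"method": "play_rows", "body": {"commands": "0.07 0.013 0 0 0 0;0.07 0.013 0 0 0 0;0.07 0.013 0 0 0 0;0.07 0.013 0 0 0 0;0.07 0.013 0 0 0 0;0 0 0 0 0 0"}}

```text
time_s: 23.6
tcp_pos: [0.565, 0.0551, 0.1037]
ee_rot: [[0.188, -0.982, 0.0], [-0.982, -0.188, 0.0], [0.0, -0.0, -1.0]]
wrist_force: [-0.2, 0.6, -1.9]
gripper_width: 0.251
gripper_force: 30.0
```

Emit:
{"method": "play_rows", "body": {"commands": "0.07 0.013 0 0 0 0;0.07 0.013 0 0 0 0;0.07 0.013 0 0 0 0;0.07 0.013 0 0 0 0;0.07 0.013 0 0 0 0;0.07 0.013 0 0 0 0;0.07 0.013 0 0 0 0;0.07 0.013 0 0 0 0;0.07 0.013 0 0 0 0;0 0 0 0 0 0;0 0 0 0 0 0"}}

```text
time_s: 24.7
tcp_pos: [0.5835, 0.0585, 0.1037]
ee_rot: [[0.188, -0.982, -0.0], [-0.982, -0.188, -0.0], [-0.0, 0.0, -1.0]]
wrist_force: [-0.2, 0.2, -0.9]
gripper_width: 0.251
gripper_force: 30.0
```

```bash
python3 - <<'E'
from h import *
s=r.sense(); print(s["tcp_pos"],s["wrist_force"],s["moment"])
for n,(x0,x1,y0,y1) in(("scene",(260,360,140,240)),("side",(210,310,180,280))):
    p,d=cams.capture(n); a=cv2.resize(p[y0:y1,x0:x1],(400,400),interpolation=2); globals()[n]=np.clip(a*2.0,0,255).astype(np.uint8)
cv2.imwrite("pics/c5.png",np.hstack([scene,side]))
E
```

```text
[0.58350848 0.05846704 0.10366193] [-0.17632684  0.24360442 -0.85368703] [0.03275877 0.08230072 0.05392009]
```

View pics/c5.png

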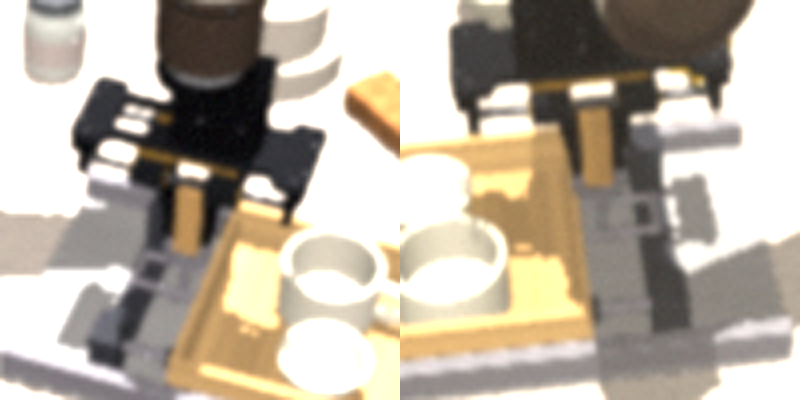

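The hook is upright between the cross bar and the wall (left crop, shank about (185,270)), and the tray is against the buffers. I'll lift it out, gently at first.

Emit:
{"method": "play_rows", "body": {"commands": "0 0 0.1 0 0 0;0 0 0.1 0 0 0;0 0 0.1 0 0 0;0 0 0.1 0 0 0;0 0 0.1 0 0 0;0 0 0 0 0 0"}}

```text
time_s: 25.4
tcp_pos: [0.5839, 0.0586, 0.1194]
ee_rot: [[0.188, -0.982, 0.001], [-0.982, -0.188, 0.0], [-0.0, -0.001, -1.0]]
wrist_force: [-0.3, -0.3, -0.6]
gripper_width: 0.25
gripper_force: 30.0
```

Emit:
{"method": "play_rows", "body": {"commands": "0 0 0.1 0 0 0;0 0 0.1 0 0 0;0 0 0.1 0 0 0;0 0 0.1 0 0 0;0 0 0.1 0 0 0;0 0 0 0 0 0"}}

```text
time_s: 26.0
tcp_pos: [0.5839, 0.0586, 0.1344]
ee_rot: [[0.188, -0.982, 0.001], [-0.982, -0.188, 0.0], [-0.0, -0.001, -1.0]]
wrist_force: [0.9, -0.2, -0.6]
gripper_width: 0.254
gripper_force: 30.0
```

Emit:
{"method": "play_rows", "body": {"commands": "0 0 0.3 0 0 0;0 0 0.7 0 0 0;0 0 0.7 0 0 0;0 0 0.7 0 0 0;0 0 0 0 0 0;0 0 0 0 0 0"}}

```text
time_s: 26.6
tcp_pos: [0.5833, 0.0586, 0.2057]
ee_rot: [[0.188, -0.982, 0.0], [-0.982, -0.188, 0.001], [-0.001, -0.0, -1.0]]
wrist_force: [0.0, -0.1, -2.5]
gripper_width: 0.253
gripper_force: 30.0
```

Emit:
{"method": "play_rows", "body": {"commands": "-0.22 -0.41 0 0 0 -0.1534;-0.437 -0.821 0 0 0 -0.1534;-0.437 -0.821 0 0 0 -0.1534;-0.437 -0.821 0 0 0 -0.1534;-0.437 -0.821 0 0 0 -0.1534;-0.437 -0.821 0 0 0 -0.1534;-0.437 -0.821 0 0 0 -0.1534;-0.437 -0.821 0 0 0 -0.1534;-0.437 -0.821 0 0 0 -0.1534;-0.437 -0.821 0 0 0 -0.1534;-0.437 -0.821 0 0 0 -0.1534;-0.437 -0.821 0 0 0 -0.1534;-0.437 -0.821 0 0 0 -0.1534;-0.437 -0.821 0 0 0 -0.1534;-0.437 -0.821 0 0 0 -0.1534;-0.437 -0.821 0 0 0 -0.1534;-0.22 -0.41 0 0 0 0;0 0 0 0 0 0;0 0 0 0 0 0"}}

```text
time_s: 28.5
tcp_pos: [0.3731, -0.3353, 0.2051]
ee_rot: [[-0.179, -0.984, -0.001], [-0.984, 0.179, 0.001], [-0.001, 0.001, -1.0]]
wrist_force: [0.2, 0.2, -1.2]
gripper_width: 0.252
gripper_force: 30.0
```

```bash
python3 - <<'E'
from h import *
s=r.sense(); T=s["tcp_pos"]; print(T,s["ee_rot"][0])
for n in("scene","side"):
    Z=dict(cams.camera_info(n)); p,d=cams.capture(n); P=pts(d,Z); hsv=cv2.cvtColor(p,cv2.COLOR_BGR2HSV)
    near=(d>0)&(np.hypot(P[...,0]-T[0],P[...,1]-T[1])<.05)&(P[...,2]>.08)
    for lo in np.arange(.1,.27,.01):
        q=P[near&(P[...,2]>=lo)&(P[...,2]<lo+.01)]; k=hsv[near&(P[...,2]>=lo)&(P[...,2]<lo+.01)]
        if len(q)>1: print(n,round(lo,3),len(q),np.median(q,0).round(4),np.ptp(q[:,:2],0).round(3),np.median(k,0))
    v,u=np.nonzero(near); vc,uc=int(np.median(v)),int(np.median(u))
    a=p[max(vc-45,0):vc+55,max(uc-50,0):uc+50]; globals()[n]=cv2.resize(a,(400,400),interpolation=2)
cv2.imwrite("pics/c6.png",np.hstack([scene,side]))
E
```

```text
[ 0.37308652 -0.3353249   0.20507402] [-0.17881399 -0.98388224 -0.0011345 ]
scene 0.12 5 [ 0.3614 -0.335   0.1288] [0.021 0.004] [ 65.  80. 102.]
scene 0.13 22 [ 0.361  -0.3345  0.1347] [0.027 0.01 ] [61.5 24.  76. ]
scene 0.14 8 [ 0.3746 -0.3356  0.1428] [0.028 0.008] [142.5  10.   64.5]
scene 0.15 8 [ 0.3741 -0.3386  0.1539] [0.006 0.007] [70.5 10.5 59. ]
scene 0.16 4 [ 0.3757 -0.3363  0.1627] [0.005 0.007] [23. 15. 65.]
scene 0.18 31 [ 0.3815 -0.3444  0.1881] [0.04  0.021] [60. 16. 65.]
scene 0.19 46 [ 0.3783 -0.3465  0.1923] [0.035 0.025] [40. 25. 65.]
scene 0.2 15 [ 0.3793 -0.345   0.207 ] [0.037 0.012] [ 16. 108.  82.]
scene 0.21 28 [ 0.3813 -0.3438  0.2153] [0.04  0.013] [ 17. 109.  47.]
scene 0.22 19 [ 0.3837 -0.347   0.2234] [0.038 0.011] [ 16. 119.  41.]
scene 0.23 11 [ 0.3853 -0.3467  0.2331] [0.015 0.005] [ 16. 121.  44.]
scene 0.24 2 [ 0.394  -0.3505  0.2431] [0.    0.001] [ 5.  58.5 20. ]
scene 0.26 6 [ 0.3558 -0.3409  0.2654] [0.011 0.006] [19.5 42.  17.5]
side 0.12 4 [ 0.3695 -0.333   0.1286] [0.018 0.002] [15. 47. 86.]
side 0.13 19 [ 0.3607 -0.3302  0.1349] [0.029 0.
[... 220 characters left out ...]
 75.]
side 0.17 3 [ 0.3739 -0.3292  0.1725] [0.003 0.007] [15. 22. 70.]
side 0.18 15 [ 0.3721 -0.3235  0.1881] [0.035 0.033] [13. 33. 69.]
side 0.19 40 [ 0.3722 -0.3248  0.1919] [0.036 0.036] [15.  48.5 74.5]
side 0.2 21 [ 0.3762 -0.326   0.2061] [0.035 0.006] [ 17. 125.  82.]
side 0.21 32 [ 0.3717 -0.3264  0.2156] [0.038 0.01 ] [ 17.  114.5  64. ]
side 0.22 31 [ 0.374  -0.3256  0.2257] [0.037 0.012] [ 17. 122.  78.]
side 0.23 33 [ 0.3715 -0.3253  0.2358] [0.044 0.014] [ 17. 115.  72.]
side 0.24 35 [ 0.3753 -0.3253  0.2449] [0.044 0.015] [ 17. 108.  65.]
side 0.25 47 [ 0.3728 -0.3257  0.2547] [0.047 0.029] [ 16. 100.  50.]
side 0.26 39 [ 0.3729 -0.3274  0.263 ] [0.053 0.029] [ 15. 127.  67.]
```

View pics/c6.png

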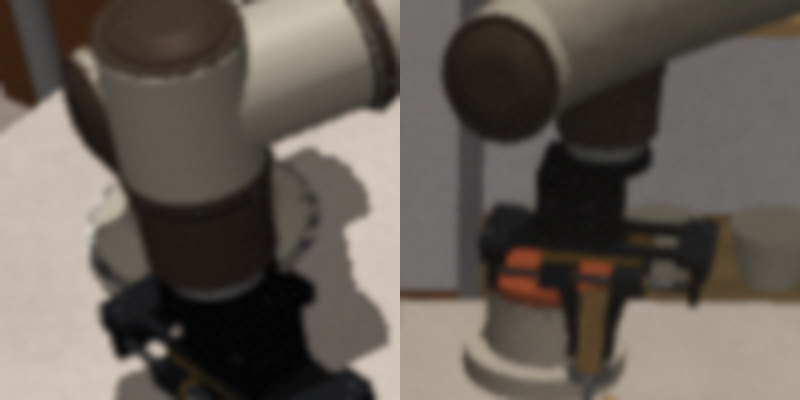

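The hook hangs upright in the gripper with the collar at the expected height, so it hasn't slipped. I'll retrace the way into the stand.

Emit:
{"method": "play_rows", "body": {"commands": "0 0 -0.4 0 0 0;0 0 -0.8 0 0 0;0 0 -0.8 0 0 0;0 0 -0.5 0 0 0;0 0 -0.187 0 0 0;0 0 0 0 0 0;0 0 0 0 0 0"}}

```text
time_s: 29.3
tcp_pos: [0.3744, -0.3356, 0.1257]
ee_rot: [[-0.177, -0.984, 0.001], [-0.984, 0.177, -0.001], [0.001, -0.001, -1.0]]
wrist_force: [0.4, -0.8, -0.8]
gripper_width: 0.25
gripper_force: 30.0
```

Emit:
{"method": "play_rows", "body": {"commands": "0.22 -0.04 0 0 0 0;0.22 -0.04 0 0 0 0;0.22 -0.04 0 0 0 0;0.22 -0.04 0 0 0 0;0 0 0 0 0 0"}}

```text
time_s: 29.8
tcp_pos: [0.4013, -0.3407, 0.1252]
ee_rot: [[-0.177, -0.984, 0.001], [-0.984, 0.177, -0.001], [0.0, -0.001, -1.0]]
wrist_force: [0.2, 0.1, -1.2]
gripper_width: 0.247
gripper_force: 30.0
```

Emit:
{"method": "play_rows", "body": {"commands": "0.22 -0.04 0 0 0 0;0.22 -0.04 0 0 0 0;0.22 -0.04 0 0 0 0;0.22 -0.04 0 0 0 0;0 0 0 0 0 0"}}

```text
time_s: 30.3
tcp_pos: [0.4276, -0.3454, 0.1251]
ee_rot: [[-0.177, -0.984, 0.001], [-0.984, 0.177, -0.0], [0.0, -0.001, -1.0]]
wrist_force: [0.8, -0.1, -0.9]
gripper_width: 0.251
gripper_force: 30.0
```

Emit:
{"method": "play_rows", "body": {"commands": "0.22 -0.04 0 0 0 0;0.22 -0.04 0 0 0 0;0.22 -0.04 0 0 0 0;0.18 -0.03 0 0 0 0;0 0 0 0 0 0;0 0 0 0 0 0"}}

```text
time_s: 30.9
tcp_pos: [0.4517, -0.3496, 0.1249]
ee_rot: [[-0.178, -0.984, -0.0], [-0.984, 0.178, 0.0], [-0.0, 0.001, -1.0]]
wrist_force: [-0.7, -0.9, -1.2]
gripper_width: 0.251
gripper_force: 30.0
```

Emit:
{"method": "play_rows", "body": {"commands": "0 0 -0.15 0 0 0;0 0 -0.15 0 0 0;0 0 -0.12 0 0 0;0 0 -0.1 0 0 0;0 0 0 0 0 0;0 0 0 0 0 0"}}

```text
time_s: 31.5
tcp_pos: [0.4517, -0.3497, 0.1095]
ee_rot: [[-0.178, -0.984, -0.0], [-0.984, 0.178, -0.0], [0.0, 0.0, -1.0]]
wrist_force: [0.3, -0.1, -0.9]
gripper_width: 0.252
gripper_force: 30.0
```

Emit:
{"method": "play_rows", "body": {"commands": "0 0 -0.06 0 0 0;0 0 0 0 0 0;0 0 0 0 0 0"}}

```text
time_s: 31.8
tcp_pos: [0.4517, -0.3497, 0.1078]
ee_rot: [[-0.178, -0.984, 0.0], [-0.984, 0.178, -0.0], [0.0, -0.0, -1.0]]
wrist_force: [0.6, -0.4, -1.9]
gripper_width: 0.249
gripper_force: 30.0
```

Emit:
{"method": "play_rows", "body": {"commands": "0 0 -0.04 0 0 0;0 0 0 0 0 0;0 0 0 0 0 0"}}

```text
time_s: 32.1
tcp_pos: [0.4517, -0.3497, 0.1065]
ee_rot: [[-0.178, -0.984, 0.0], [-0.984, 0.178, -0.0], [-0.0, -0.0, -1.0]]
wrist_force: [-0.7, -0.3, -1.4]
gripper_width: 0.247
gripper_force: 30.0
```

Emit:
{"method": "play_rows", "body": {"commands": "0 0 0 0 0 0;0 0 0 0 0 0;0 0 0 0 0 0;0 0 0 0 0 0;0 0 0 0 0 0;0 0 0 0 0 0;0 0 0 0 0 0;0 0 0 0 0 0", "grip": 87}}

```text
time_s: 32.9
tcp_pos: [0.4517, -0.3497, 0.1065]
ee_rot: [[-0.178, -0.984, -0.0], [-0.984, 0.178, 0.0], [-0.0, 0.0, -1.0]]
wrist_force: [-0.2, -0.3, 0.2]
gripper_width: 0.897
gripper_force: 0.0
```

Emit:
{"method": "play_rows", "body": {"commands": "0 0 0.2 0 0 0;0 0 0.6 0 0 0;0 0 0.8 0 0 0;0 0 0.8 0 0 0;0 0 0.8 0 0 0;0 0 0.8 0 0 0;0 0 0 0 0 0;0 0 0 0 0 0;0 0 0 0 0 0;0 0 0 0 0 0"}}

```text
time_s: 33.9
tcp_pos: [0.4511, -0.3494, 0.2254]
ee_rot: [[-0.178, -0.984, -0.002], [-0.984, 0.178, 0.001], [-0.001, 0.002, -1.0]]
wrist_force: [0.2, 0.3, -0.3]
gripper_width: 1.002
gripper_force: 0.0
```

```bash
python3 - <<'E'
from h import *
yaw=np.radians(10.8); c,s=np.cos(yaw),np.sin(yaw); O=np.array([.683,.0802])
for n in("scene","side"):
    Z=dict(cams.camera_info(n)); p,d=cams.capture(n); P=pts(d,Z)
    q=P[(d>0)&(np.hypot(P[...,0]-.452,P[...,1]+.35)<.03)&(P[...,2]>.155)&(P[...,2]<.172)]
    print(n,len(q),q.mean(0).round(4),np.percentile(q[:,2],[5,95]).round(4))
    q=P[d>0]; e=q[:,:2]-O; X=e[:,0]*c+e[:,1]*s; Y=-e[:,0]*s+e[:,1]*c; z=q[:,2]
    m=(abs(Y)<.1)&(z>.05)&(z<.058)&(X>-.11)&(X<.16); h,b=np.histogram(X[m],bins=np.arange(-.11,.16,.005)); print([(round(float(a),3),int(k)) for a,k in zip(b,h) if k>25])
    v=(slice(150,320),slice(170,410)) if n=="scene" else (slice(115,285),slice(130,370))
    globals()[n]=cv2.resize(p[v],(400,283),interpolation=2)
cv2.imwrite("pics/c7.png",np.hstack([scene,side]))
E
```

```text
scene 67 [ 0.4538 -0.3517  0.1621] [0.156  0.1663]
[(-0.085, 45), (0.105, 29), (0.11, 45)]
side 30 [ 0.4494 -0.3444  0.1624] [0.1559 0.167 ]
[(-0.09, 53), (-0.085, 61), (-0.01, 28), (0.0, 27), (0.105, 78), (0.11, 29)]
```

View pics/c7.png

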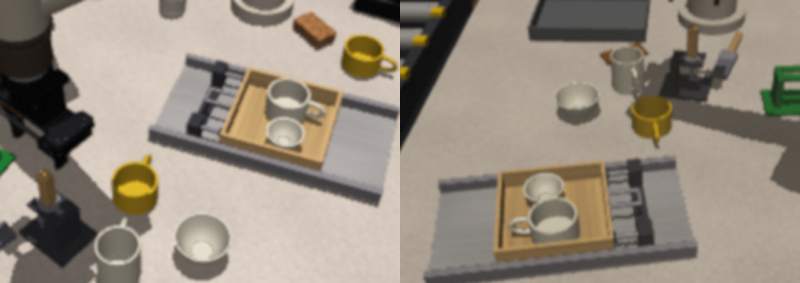

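The final view shows the hook hanging upright in its stand (left crop (45,190)) and the tray against the buffers with both pots upright. The bystanders look unmoved.

```bash
python3 -c "
from station import r
print(r.finish_job())"
```

```text
the job is handed in; nothing more can be done
None
```

I handed the job in at about 34 s, but finish_job returned no verdict: the tray sits at the stop's buffers with both pots upright, after about 1 s of pressing at an estimated 9 N (up to 14 N if the drag friction stops at the buffers; 12 N was asked for), and the hook is back in its stand.

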